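# Close the bench cable duct: tuck the cover under the lapped flap and hold it down

## Task

Close the open part of the bench cable duct with the long loose cover: lay it on the channel and slide its notched-corner end in under the lip of the hinged flap, without lifting the flap, until the cover sits square on the channel and its plain end is flush with the duct's open end. Then press the cover firmly flat on the channel and finish while still holding it there with the gripper (not touching the flap), so that it could be screwed down; leave the other things on the bench where they are.

Things in the scene. Friction and masses are not known exactly. Their poses are not given: they have to be found in the camera images.
- cover: the long loose duct cover: flat aluminium strip 220 x 70 x 5 mm (x, y, z) lying face up on the bench, about 0.24 kg. Origin: centre of its underside; x along its length to the leading end, z up. The leading (+x) end is a tongue 16 mm long, 56 mm wide (notched corners); the tail (-x) end is full width with two dark screw holes
- cover_grip (a point): top of the black finger grip at the middle of the long cover, 30 mm straight above its origin. The grip is 12 mm thick along the cover's x, 50 mm along y, flat-sided, and rises from 5 to 30 mm above the underside: take it from above, fingers closing along the cover's x
- cover_lead (a point): middle of the leading edge of the long cover, on its underside, 110 mm ahead (+x) of its origin
- cover_tail (a point): middle of the tail edge of the long cover, on its underside, 110 mm behind (-x) its origin
- duct: aluminium cable duct screwed to the bench: channel 340 (x) x 80 (y) x 45 mm high; two inward flanges along its top, each 16 mm wide with a 48 mm slot between, are the flat seat for the cover, 45 mm above the bench. Origin: centre of its underside; x along it to the flap end. Bare from the open end (x = -170 mm) to the flap's lip (+20)
- duct_end (a point): middle of the open end of the duct at seat height (x = -170, y = 0, z = 45 mm in the duct's frame). With the cover's tail flush here and its x along the duct's x, the cover's origin is at x = -60, y = 0, z = 45 mm of the duct and 30 mm of it lie under the flap; 15 mm deeper it would meet the socket module
- flap_lip (a point): middle of the flap's free edge (tip of its upturned lip), moving with it; closed, at x = +20, z = 62 mm of the duct. The last 16 mm are bent up 30 degrees, a mouth about 14 mm high; behind it the closed flap's underside is 7.5 mm above the seat, 2.5 mm above a seated cover. Hems 85 mm apart inside hang outside the channel walls
- flap (a joint): angle (rad) of the light aluminium flap (0.10 kg, 90 mm wide) over the sockets, 0 closed, growing as its lip lifts; it hinges freely across the duct at x = +150, z = 54 mm of the duct and falls shut by its own weight
- short_cover: bystander: a shorter spare cover of the same pattern, 120 x 70 x 5 mm with the same grip, loose on the bench; origin at the centre of its underside
- screwdriver: bystander: screwdriver, 190 mm long, lying between duct and cover; origin under its middle
- screw_dish: bystander: small steel dish of screws, 68 mm across, 22 mm high
- tape: bystander: roll of tape lying flat, 90 mm across, 24 mm high
- tube_cup: bystander: paper cup, 64 mm across, 85 mm high

How it is judged:
On the way:
1. the leading end of the long cover is under the flap's lip by more than 8 mm, low on the channel, with the flap down (x of cover_lead in the frame of duct above 0.028 m and z of cover_lead in the frame of duct between 0.042 and 0.054 m and y of cover_lead in the frame of duct between -0.015 and 0.015 m and value of joint flap below 0.06 rad), for 0.1 s.
At the end, for the whole second after the job is handed in: Long cover at rest, flat on the seat (both ends within 2.5 mm in height), tail within 9 mm of flush, both ends within 7 mm of the centre line, flap shut over it (under 0.03 rad) and untouched by the arm; the fingers touch the cover (over 3 N) and it presses on the duct with over 7 N (x of cover_tail in the frame of duct between -0.179 and -0.161 m and y of cover_tail in the frame of duct between -0.007 and 0.007 m and y of cover_lead in the frame of duct between -0.007 and 0.007 m and z of cover_tail in the frame of duct between 0.0425 and 0.0475 m and z of cover_lead in the frame of duct between 0.0425 and 0.0475 m and value of joint flap below 0.03 rad and contact force between cover and duct above 7 N and contact force between the fingers and cover above 3 N and contact force between the arm and flap below 0.5 N and linear speed of cover below 0.01 m/s); the arm keeps its last pose, push and grip.
It fails at once if the flap is lifted (more than 0.08 rad, about 10 mm at its lip) (value of joint flap above 0.08 rad).
It fails at once if another thing on the bench is moved more than 30 mm (distance of any of short_cover, screwdriver, screw_dish, tape, tube_cup from where it was at the start of the episode above 0.03 m).
It also fails if it takes over 45 s, if anything falls off the work surface, if the arm or the gripper's body presses on something with over 40 N, if the wrist force passes 120 N, or if a joint passes its speed limit or range.

## Robot

A 6-joint arm with a two-finger parallel gripper is mounted at the origin on the work surface. World frame = base frame: x ahead of the robot, y to its left, z up, the work surface at z = 0. Lengths are in m, angles in rad, forces in N, time in s.
With the tool pointing down it reaches from about 0.375 to 0.925 m from the base axis. Payload 5.7 kg.
Tool frame: the origin (TCP) lies between the finger pads; the fingertips stand 11 mm ahead of it and the grasp point (between the pads) lies 8 mm behind it (arm.tcp_to_tips is the distance from the TCP to the fingertips, in m); z points along the fingers, y is the line along which they close (so a half turn about z gives the same grasp; the last joint's range is limited). The gripper opens to 85 mm and grips with 20 to 120 N. Pads are 22 mm wide; open, the fingers measure 114 mm over their backs; the gripper's body (76 mm by 85 mm) begins 54 mm behind the grasp point. The pads swing forward as they close: fully open they stand 13 mm farther back than shut.
Start: joints at [1.218, 0.359, 1.51, -0, 1.272, -0.115], TCP at [0.141, 0.583, 0.242] pointing down, gripper open.
Joint ranges: [-2.97, 2.97], [-1.01, 2.36], [0.21, 2.38], [-0.96, 4.11], [0.2, 2.71], [-2.98, 2.98]. Speed limits (rad/s): [2.39, 2.39, 3.14, 3.14, 3.14, 3.14].

## Interface

Orientations are given as [roll, pitch, yaw] about the fixed x, y, z axes, in that order (R = Rz(yaw) Ry(pitch) Rx(roll)).
In Python, from plant import arm gives the robot as it stands. The module is installed in compiled form; this text tells all that it offers.
- The arm moves only by the tool step_arm, never from a script. Its argument "motion" is a list that holds one entry, the list of rows, each a list of 6 numbers: the shift along the world's x, y, z in cm, then the turn, a rotation vector about the world's x, y, z in degrees. A call has 1 to 5 rows; each row is the pose to reach, as a shift and turn from the pose commanded when the call began; what a row does not reach only later rows make up. A row lasts 1/12 s, in which the tool goes at most 41.7 mm and 7.16 degrees, less where a joint would pass 70% of its speed; a pose out of reach is approached as far as the arm can. A call with a gripper value outside its range is refused whole. "hand" is the closure, from 0 (fully open) to 1 (shut), set as the call begins (left out, the last holds). The fingers move at their own pace and stop on an object; "force" is the grip in N (left out, the last holds). Time passes only in rows, so rows that repeat a pose let the fingers close. It gives the time, the measured TCP pose, the force, the opening and the grip force at its end, in the units of the state.
- arm.read_state(): the state, without advancing time (a new reading comes with each control period).
- arm.grab_frame(name): name is "scene" or "side" or "wrist"; returns the picture (384x512x3 uint8, red, green, blue); there is no depth.
- arm.get_calibration(name): a dict with "intrinsics" (3x3 intrinsics, pixels), "D" ([k1, k2, p1, p2, k3] as OpenCV has them; the pictures are not rectified), "R" (3x3) and "t" (3): a world point X has camera coordinates R X + t; the wrist camera has in their place "T_tool_cam" (4x4, takes a point from camera to tool coordinates, whose origin is the TCP and whose axes are the flange's). Camera axes: x right, y down, z forward; pixel columns grow to the right and rows downward; lengths in m; the calibration is good to about 2 mm. A picture is of the moment at which its call begins: read the wrist's pose just before it. get_calibration takes no time and is no camera call.
- arm.job_done(): hands the job in; it is judged then, once.
The state is a dict: "t": time; "q": joint angles; "dq": joint speeds; "joint_torque": joint torques, N m; "tool_pos": TCP position; "ee_rot": TCP orientation; "contact_force": force on the tool from outside, world axes, zero at the start; "torque": the same for the moment, N m; "finger_gap": finger opening in m; "finger_force": force on a finger pad.
Only numpy, scipy, OpenCV 4.12 (cv2) and the standard library are available. Lean on these libraries where they do the work, as an engineer would, in place of code of your own. Each camera call takes 0.05 s, during which the arm holds its last target. There are 200 camera calls.

## Working session

There is one attempt and no reset: what is moved stays moved. The work goes in short steps, Python scripts to look and compute and a tool call to move; the robot and the scene stay as the last step left them, time stands still between calls to the robot, and variables do not carry over. Pictures are saved under pics/ and viewed, at most 10 in all, crops included, and the job is handed in when it is done.

Besides the shell and the picture viewer there is one more tool, called after ">>>" in YAML: its name, and indented under it one key for each argument. step_arm: Moves the arm, as the interface text tells. Its arguments: {"type":"object","properties":{"motion":{"type":"array","items":{"type":"array","items":{"type":"array","items":{"type":"number"}}}},"hand":{"type":"number"},"force":{"type":"number"}},"required":["motion"]}

```bash
mkdir -p pics
cat > h.py <<'E'
import numpy as np, cv2
from plant import arm
from scipy.spatial.transform import Rotation as Ro
def snap(n,f):
    s=arm.read_state(); im=arm.grab_frame(n); cv2.imwrite('pics/'+f,im[:,:,::-1]); return s,im
def cam(n,s=None):
    c=arm.get_calibration(n); K=np.array(c['intrinsics']);D=np.array(c['D'],float)
    if n=='wrist':
        T=np.eye(4); e=np.array(s['ee_rot'])
        T[:3,:3]=e if e.shape==(3,3) else Ro.from_euler('xyz',e).as_matrix()
        T[:3,3]=s['tool_pos']; M=np.linalg.inv(T@np.array(c['T_tool_cam'])); return K,D,M[:3,:3],M[:3,3]
    return K,D,np.array(c['R']),np.array(c['t'])
def p2w(n,uv,z,s=None):
    K,D,R,t=cam(n,s); uv=np.array(uv,float).reshape(-1,1,2); z=np.broadcast_to(z,len(uv))
    d=cv2.undistortPoints(uv,K,D).reshape(-1,2); d=np.c_[d,np.ones(len(d))]@R; o=-R.T@t
    return o+d*((z-o[2])/d[:,2])[:,None]
def w2p(n,X,s=None):
    K,D,R,t=cam(n,s); return cv2.projectPoints(np.array(X,float).reshape(-1,3),cv2.Rodrigues(R)[0],t,K,D)[0].reshape(-1,2)
E
python3 - <<'E'
from h import *
print(arm.read_state())
s,a=snap('scene','a.png'); s,b=snap('side','b.png'); s,c=snap('wrist','c.png')
for n in ('scene','side'):
    K,D,R,t=cam(n); print(n,-R.T@t,R[2])
E
```

```text
{'t': 0.0, 'q': array([ 1.21791533e+00,  3.59482236e-01,  1.51141109e+00,  2.44391189e-05,
        1.27250086e+00, -1.15083822e-01]), 'dq': array([-9.99484418e-04,  2.01026448e-04,  1.41486059e-03,  5.55359345e-04,
        8.66427908e-04, -1.84488719e-05]), 'joint_torque': array([-1.09051223e-03, -5.27619624e+01, -2.78610152e+01, -2.05183546e-04,
        1.36727831e-02, -2.28478211e-05]), 'tool_pos': array([0.14110282, 0.58250886, 0.24147524]), 'ee_rot': array([-3.13980572e+00, -2.30062083e-04,  2.90378807e+00]), 'contact_force': array([-0.95228205, -0.34808754, -0.72097096]), 'torque': array([-0.01350565,  0.00879335,  0.00019928]), 'finger_force': 0.0, 'finger_gap': 0.08561596089874979}
scene [1.12688994 0.02836383 0.85934475] [-0.6006667  -0.039104   -0.79854267]
side [ 0.17668491 -0.85017346  0.88771264] [ 0.2944815   0.69442581 -0.65654661]
```

View pics/a.png

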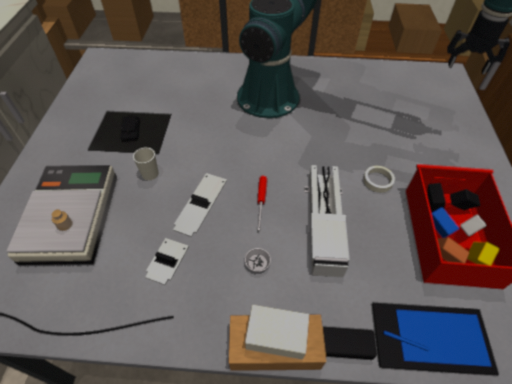

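View pics/b.png

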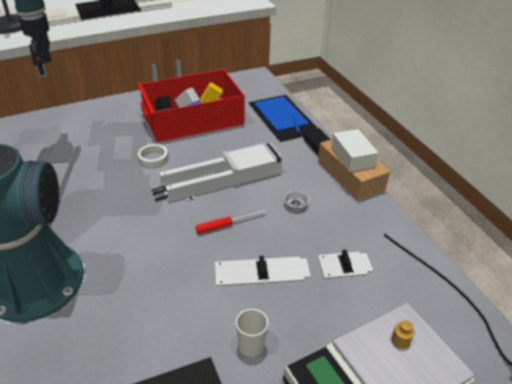

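The scene view shows the cover at about (200,203) with its lead end pointing down and away from the robot. The duct's open end is at about (325,168) and its flap runs from about (330,215) to (328,272). I'll enlarge both views to pick corners.

Run:
```python
import cv2
a=cv2.imread('pics/a.png')[155:285,140:360]; cv2.imwrite('pics/a2.png',cv2.resize(a,None,fx=3.6,fy=3.6,interpolation=cv2.INTER_CUBIC))
b=cv2.imread('pics/b.png')[135:295,145:345]; cv2.imwrite('pics/b2.png',cv2.resize(b,None,fx=3.7,fy=3.7,interpolation=cv2.INTER_CUBIC))
```

```text
(no output)
```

View pics/a2.png

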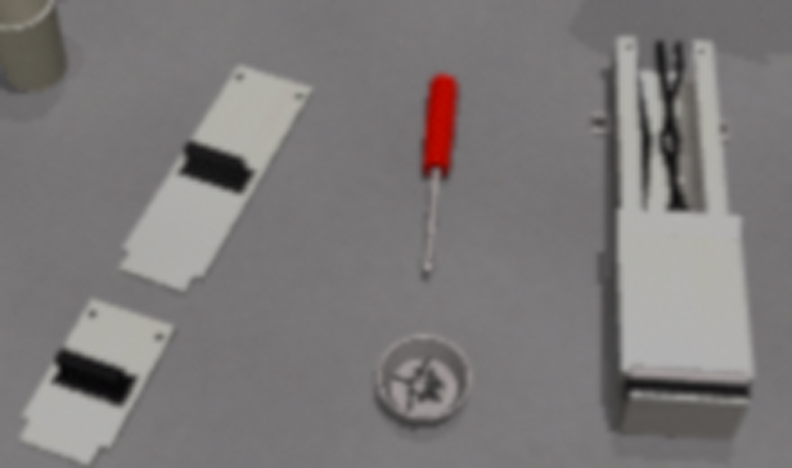

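View pics/b2.png

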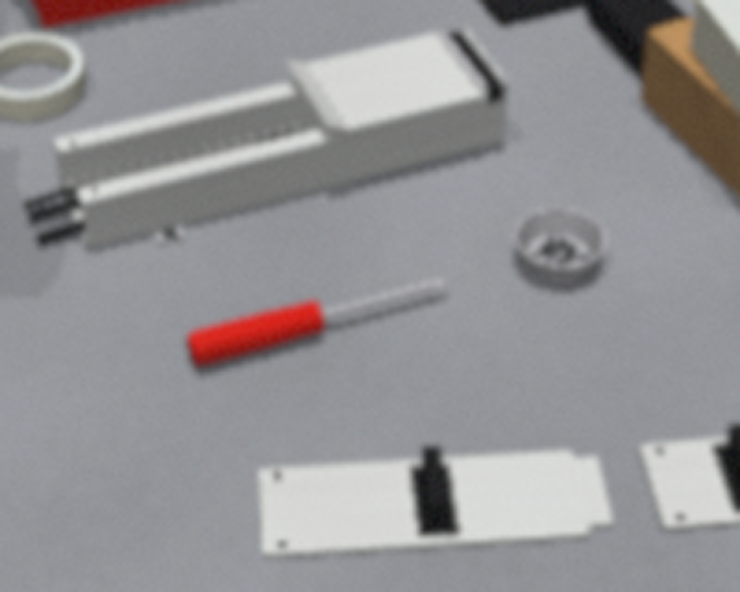

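Run:
```python
from h import *
def A(p): return (np.array(p,float)+.5)/3.6-.5+[140,155]
def B(p): return (np.array(p,float)+.5)/3.7-.5+[145,135]
def rep(l,w): print(l,w[:,:2].round(4).tolist())
a=p2w('scene',A([(237,66),(312,88),(122,268),(187,290)]),.005);rep('cover A',a)
b=p2w('side',B([(260,468),(264,552),(598,457),(613,522)]),.005);rep('cover B',b)
for w in(a,b):
    t=w[:2].mean(0);l=w[2:].mean(0);d=l-t;print('len',np.linalg.norm(d),'yaw',np.degrees(np.arctan2(d[1],d[0])),'mid',(t+l)/2)
a=p2w('scene',A([(617,38),(712,40),(617,213),(740,215)]),[.045,.045,.062,.062]);rep('duct A',a)
b=p2w('side',B([(57,145),(80,195),(290,63),(335,128)]),[.045,.045,.062,.062]);rep('duct B',b)
for w in(a,b):
    t=w[:2].mean(0);l=w[2:].mean(0);d=l-t;print('len',np.linalg.norm(d[:2]),'yaw',np.degrees(np.arctan2(d[1],d[0])),'end',t)
```

```text
cover A [[0.3927, -0.172], [0.4125, -0.1046], [0.6032, -0.2289], [0.6189, -0.1757]]
cover B [[0.4155, -0.1047], [0.3942, -0.1705], [0.6223, -0.1792], [0.6054, -0.2314]]
len 0.21805455805401835 yaw -17.074632316721896 mid [ 0.50683609 -0.17028521  0.005     ]
len 0.21971034594811473 yaw -17.955774341301733 mid [ 0.50935097 -0.17144604  0.005     ]
duct A [[0.3722, 0.15], [0.3684, 0.2295], [0.5634, 0.1435], [0.5584, 0.2345]]
duct B [[0.373, 0.2206], [0.3732, 0.1574], [0.5639, 0.2305], [0.5658, 0.1408]]
len 0.19062971337830995 yaw -0.21733553516152565 end [0.3702998  0.18970726 0.045     ]
len 0.19179001970911327 yaw -1.0039017683303704 end [0.37309905 0.18900383 0.045     ]
```

Both views agree. The cover is centred at about (0.508, -0.171) with yaw -17.5°, and the duct end is at about (0.372, 0.189) with yaw -0.6°. The lip distance comes out at 190 mm, as it should. I'll go above the cover along a bulged path.

>>> step_arm:
  motion:
    - [[3,-2.5,0,0,0,-4],[6,-5,0,0,0,-8],[9,-8,0,0,0,-12],[12,-11,0,0,0,-16],[15,-14,0,0,0,-20]]
  hand: 0

```text
t: 0.57
tool_pos: [0.2905, 0.4432, 0.242]
ee_rot: [-3.141, 0.0, 2.552]
contact_force: [0.9, 0.5, 0.6]
finger_gap: 0.0854
finger_force: 0.0
```

>>> step_arm:
  motion:
    - [[3,-3,0,0,0,-4],[6,-6,0,0,0,-8],[9,-9,0,0,0,-12],[11,-12,0,0,0,-16],[13,-15.5,0,0,0,-20]]

```text
t: 0.98
tool_pos: [0.4212, 0.2884, 0.2422]
ee_rot: [3.141, -0.0, 2.202]
contact_force: [0.5, -0.5, -0.3]
finger_gap: 0.085
finger_force: 0.0
```

>>> step_arm:
  motion:
    - [[2,-4,0,0,0,-4],[3.5,-7.5,0,0,0,-8],[5,-11,0,0,0,-12],[6,-15,0,0,0,-16],[7,-19,0,0,0,-20]]

```text
t: 1.4
tool_pos: [0.49, 0.0978, 0.2422]
ee_rot: [-3.141, -0.0, 1.853]
contact_force: [1.3, -0.3, -0.3]
finger_gap: 0.0853
finger_force: 0.0
```

>>> step_arm:
  motion:
    - [[0.5,-4,0,0,0,-5],[1,-8,0,0,0,-11],[1.5,-12,0,0,0,-17],[1.5,-16,0,0,0,-23],[1.5,-20,-1,0,0,-29]]

```text
t: 1.82
tool_pos: [0.5058, -0.1027, 0.2336]
ee_rot: [3.138, 0.0, 1.345]
contact_force: [0.4, 0.4, -0.6]
finger_gap: 0.0856
finger_force: 0.0
```

>>> step_arm:
  motion:
    - [[0,-4,-2,0,0,-3],[0.2,-6.9,-4,0,0,-4.6],[0.2,-6.9,-5,0,0,-4.6],[0.2,-6.9,-5,0,0,-4.6]]

```text
t: 2.15
tool_pos: [0.5048, -0.17, 0.1796]
ee_rot: [-3.136, -0.001, 1.267]
contact_force: [-0.1, 0.4, 0.2]
finger_gap: 0.0856
finger_force: 0.0
```

Run:
```python
from h import *
s,c=snap('wrist','w1.png'); print(s['tool_pos'],s['ee_rot'])
c=np.radians(-17.5);R=np.array([[np.cos(c),-np.sin(c)],[np.sin(c),np.cos(c)]])
P=[(-.11,-.035),(-.11,.035),(.11,-.028),(.11,.028)]
X=[np.r_[R@p+[.508,-.171],.005] for p in P]+[np.r_[R@p+[.508,-.171],.03] for p in [(-.006,-.025),(.006,-.025),(-.006,.025),(.006,.025)]]
print(w2p('wrist',X,s).round(1).tolist())
```

```text
[ 0.50483355 -0.17000485  0.17959038] [-3.13633908e+00 -9.50465585e-04  1.26704136e+00]
[[167.4, 205.0], [162.3, 146.8], [349.9, 200.2], [354.6, 153.5], [253.1, 204.1], [264.0, 204.1], [253.1, 159.0], [264.5, 159.1]]
```

View pics/w1.png

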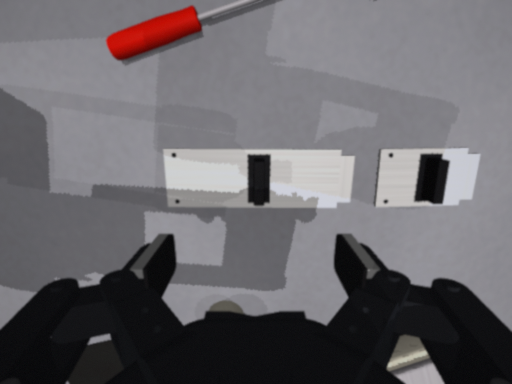

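The wrist view puts the cover corners at about (165,149), (167,208), (354,155) and (351,202), within about 2 px of the prediction. The grip is centred at (259,180), so I'm descending with the fingers straddling it.

>>> step_arm:
  motion:
    - [[0.3,-0.2,-4,0,0,0],[0.3,-0.2,-8,0,0,0],[0.3,-0.2,-11.5,0,0,0],[0.3,-0.2,-13.5,0,0,0],[0.3,-0.2,-13.5,0,0,0]]

```text
t: 2.62
tool_pos: [0.5072, -0.1683, 0.0443]
ee_rot: [-3.134, -0.001, 1.272]
contact_force: [-0.4, 0.6, -0.7]
finger_gap: 0.0858
finger_force: 0.0
```

>>> step_arm:
  motion:
    - [[0.05,-0.3,-1.3,-0.1,-0.4,-0.3],[0.05,-0.3,-2.6,-0.1,-0.4,-0.3],[0.05,-0.3,-2.6,-0.1,-0.4,-0.3],[0.05,-0.3,-2.6,-0.1,-0.4,-0.3]]

```text
t: 2.95
tool_pos: [0.511, -0.1736, 0.0227]
ee_rot: [3.134, -0.0, 1.266]
contact_force: [-0.1, -0.2, 0.0]
finger_gap: 0.0853
finger_force: 0.0
```

>>> step_arm:
  motion:
    - [[0,0,0,0,0,0],[0,0,0,0,0,0],[0,0,0,0,0,0],[0,0,0,0,0,0],[0,0,0,0,0,0]]
  hand: 1
  force: 70

```text
t: 3.37
tool_pos: [0.5105, -0.1744, 0.0218]
ee_rot: [3.134, -0.0, 1.265]
contact_force: [-0.8, 0.1, 0.4]
finger_gap: 0.0255
finger_force: 0.0
```

>>> step_arm:
  motion:
    - [[0,0,0,0,0,0],[0,0,0,0,0,0],[0,0,0,0,0,0],[0,0,0,0,0,0],[0,0,0,0,0,0]]

```text
t: 3.78
tool_pos: [0.51, -0.1743, 0.0217]
ee_rot: [3.135, -0.0, 1.265]
contact_force: [-1.2, 0.3, 6.1]
finger_gap: 0.0102
finger_force: 69.9
```

Gripped: gap 10 mm, 70 N. Now lifting and carrying it over to the duct.

>>> step_arm:
  motion:
    - [[0,0,2,0,0,0],[0,0,5,0,0,0],[0,0,9,0,0,0],[0,0,13,0,0,0],[0,1,15,0,0,0]]

```text
t: 4.2
tool_pos: [0.5122, -0.1663, 0.1755]
ee_rot: [3.129, 0.001, 1.264]
contact_force: [1.5, -0.3, -1.5]
finger_gap: 0.0106
finger_force: 68.9
```

>>> step_arm:
  motion:
    - [[-0.8,3,0,0,0,1],[-1.6,6,0,0,0,3],[-2.4,9.5,0,0,0,5],[-3.2,13,0,0,0,7],[-4,16.5,0,0,0,9]]

```text
t: 4.62
tool_pos: [0.4691, 0.002, 0.1711]
ee_rot: [3.135, -0.001, 1.423]
contact_force: [0.3, 1.1, -1.9]
finger_gap: 0.0103
finger_force: 68.8
```

>>> step_arm:
  motion:
    - [[-0.8,3.5,0,0,0,2],[-1.6,7,0,0,0,4],[-2.4,10.5,0,0,0,6],[-3,14,0,0,0,7.5],[-3.6,16.5,0,0,0,8]]

```text
t: 5.03
tool_pos: [0.433, 0.168, 0.1711]
ee_rot: [3.135, -0.001, 1.564]
contact_force: [0.4, 0.8, -2.3]
finger_gap: 0.0105
finger_force: 68.8
```

>>> step_arm:
  motion:
    - [[0,1,0,0,0,0],[0,1.5,0,0,0,0],[0,1.5,0,0,0,0],[0,1.5,0,0,0,0]]

```text
t: 5.37
tool_pos: [0.4345, 0.1799, 0.1711]
ee_rot: [3.135, 0.0, 1.562]
contact_force: [0.3, -0.1, -2.5]
finger_gap: 0.0106
finger_force: 68.8
```

Run:
```python
from h import *
s,w=snap('wrist','w2.png'); _,a=snap('scene','a3.png')
np.save('s2.npy',np.r_[s['tool_pos'],s['ee_rot']])
c=cv2.resize(a[110:290,280:400],None,fx=3,fy=3,interpolation=cv2.INTER_CUBIC)  # 360x540
o=np.zeros((540,800+0,3),np.uint8); o[:384,:440]=w[:,36:476]; o[:,440:]=c
cv2.imwrite('pics/c2.png',o[:,:,::-1])
X=[(.371,.189-.04,.045),(.371,.189+.04,.045),(.561,.187-.045,.062),(.561,.187+.045,.062)]
print(s['tool_pos'],s['ee_rot'],w2p('wrist',X,s).round(1).tolist())
R=Ro.from_euler('xyz',s['ee_rot']).as_matrix();p=s['tool_pos']
cy=s['ee_rot'][2]-np.pi/2
Rz=Ro.from_euler('z',cy).as_matrix()
X=[p+Rz@[x,y,z] for x,y,z in [(-.11,-.035,-.0167),(-.11,.035,-.0167),(.11,-.028,-.0167),(.11,.028,-.0167)]]
print('cover pred',w2p('wrist',X,s).round(1).tolist())
```

```text
[0.43448467 0.1799181  0.17111509] [3.13464817e+00 2.50124840e-04 1.56154115e+00] [[192.4, 217.4], [186.5, 138.3], [383.1, 228.1], [395.0, 134.9]]
cover pred [[85.1, 283.8], [63.7, 178.5], [425.0, 273.3], [442.0, 189.7]]
```

View pics/c2.png

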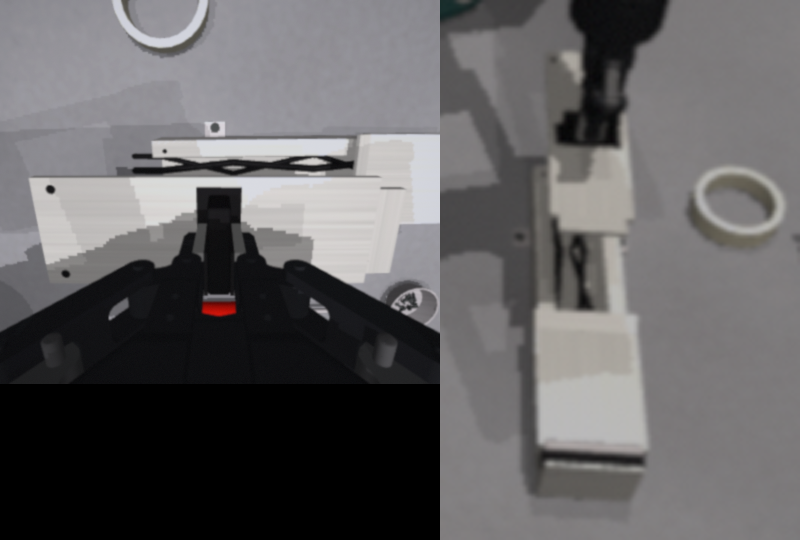

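The held cover matches the prediction to about 2 px: its corners are at (66,178), (86,283), (441,188) and (426,273). So it is centred on the TCP. The duct corner at (188,139) and the lip corner at (394,135) also fit. Lowering it now, just short of the lip.

>>> step_arm:
  motion:
    - [[-0.2,0.5,-3,0,0,0],[-0.3,0.85,-6,0,0,0],[-0.3,0.85,-8,0,0,0],[-0.3,0.85,-9.5,0,0,0],[-0.3,0.85,-9.5,0,0,0]]

```text
t: 5.88
tool_pos: [0.4294, 0.1875, 0.0737]
ee_rot: [3.14, 0.001, 1.56]
contact_force: [0.3, -0.9, -2.3]
finger_gap: 0.0105
finger_force: 68.7
```

>>> step_arm:
  motion:
    - [[0,0,-0.3,0,0,0],[0,0,-0.5,0,0,0],[0,0,-0.5,0,0,0]]

```text
t: 6.13
tool_pos: [0.4321, 0.189, 0.0719]
ee_rot: [3.133, -0.001, 1.561]
contact_force: [-1.0, 0.1, -1.6]
finger_gap: 0.0103
finger_force: 68.8
```

>>> step_arm:
  motion:
    - [[0,0,-0.2,0,0,0],[0,0,-0.3,0,0,0],[0,0,-0.3,0,0,0]]

```text
t: 6.38
tool_pos: [0.4315, 0.1893, 0.0686]
ee_rot: [3.134, -0.001, 1.562]
contact_force: [0.6, -0.1, -2.1]
finger_gap: 0.0106
finger_force: 68.8
```

>>> step_arm:
  motion:
    - [[0,0,-0.1,0,0,0],[0,0,-0.1,0,0,0],[0,0,-0.1,0,0,0]]

```text
t: 6.63
tool_pos: [0.4312, 0.1892, 0.0673]
ee_rot: [3.134, -0.0, 1.562]
contact_force: [-0.0, -0.5, -1.3]
finger_gap: 0.0105
finger_force: 68.8
```

>>> step_arm:
  motion:
    - [[0,0,-0.1,0,0,0],[0,0,-0.1,0,0,0],[0,0,-0.1,0,0,0]]

```text
t: 6.88
tool_pos: [0.4314, 0.1893, 0.0666]
ee_rot: [3.134, -0.001, 1.562]
contact_force: [-1.4, -0.3, 4.8]
finger_gap: 0.0102
finger_force: 69.8
```

Run:
```python
from h import *
s,b=snap('side','b3.png'); print(s['tool_pos'],s['contact_force'],s['torque'])
cv2.imwrite('pics/b4.png',cv2.resize(b[120:240,135:305],None,fx=4.5,fy=4.5,interpolation=cv2.INTER_CUBIC)[:,:,::-1])
```

```text
[0.43139713 0.18925328 0.06662327] [-1.43537403 -0.29170358  4.7700303 ] [-0.05494022  0.38877312  0.03151226]
```

View pics/b4.png

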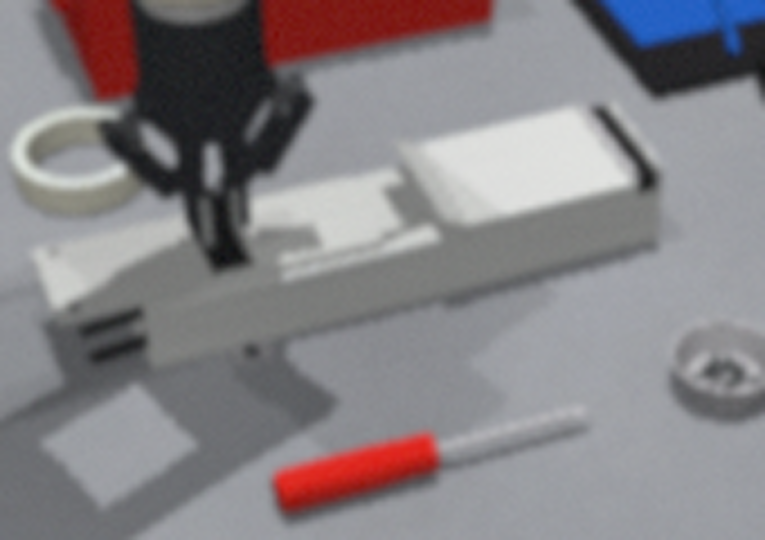

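The side view shows the cover lying on the channel flanges with its tongue at about (390,185), just short of the lip at about (430,190). The moment says contact is toward the tail, so I'll tip the lead down slightly and slide in.

>>> step_arm:
  motion:
    - [[0.3,0,0.05,0,0.3,0],[0.8,-0.05,0.05,0,0.3,0],[1.4,-0.05,0.05,0,0.3,0],[2,-0.05,0.05,0,0.3,0],[2,-0.05,0.05,0,0.3,0]]

```text
t: 7.35
tool_pos: [0.4536, 0.1889, 0.0668]
ee_rot: [3.137, -0.001, 1.561]
contact_force: [1.6, 0.5, -2.2]
finger_gap: 0.0104
finger_force: 68.8
```

>>> step_arm:
  motion:
    - [[0.4,0,0,0,0,0],[0.8,0,0,0,0,0],[1.2,0,0,0,0,0],[1.5,-0.05,0,0,0,0],[1.5,-0.05,0,0,0,0]]

```text
t: 7.77
tool_pos: [0.4677, 0.1883, 0.0668]
ee_rot: [3.138, -0.001, 1.562]
contact_force: [0.6, 0.4, -0.8]
finger_gap: 0.0103
finger_force: 68.8
```

Run:
```python
from h import *
s,b=snap('side','b5.png'); print(s['tool_pos'],s['ee_rot'],s['contact_force'],s['torque'])
cv2.imwrite('pics/b6.png',cv2.resize(b[120:220,135:305],None,fx=4.5,fy=4.5,interpolation=cv2.INTER_CUBIC)[:,:,::-1])
```

```text
[0.46768187 0.18826152 0.06678594] [ 3.13791216e+00 -6.66173876e-04  1.56152697e+00] [ 0.5992135   0.40689901 -0.76081666] [-0.00105864 -0.04656483  0.0271019 ]
```

View pics/b6.png

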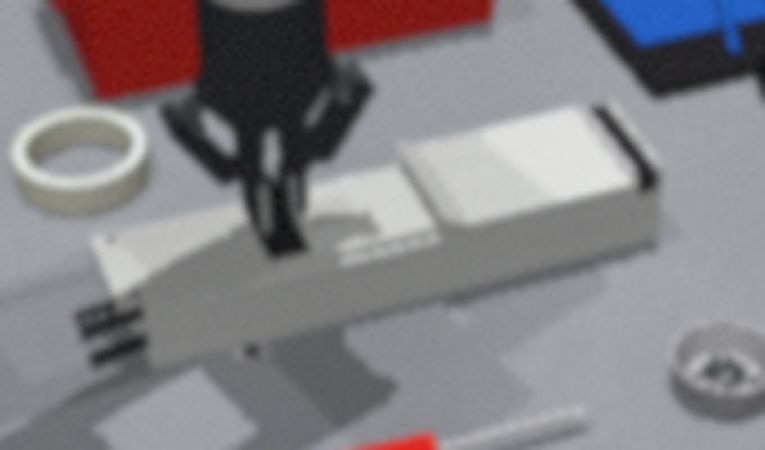

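The tongue is under the lip (lip edge at about (435,205)) and the flap is down. I'll slide on to flush, then press.

>>> step_arm:
  motion:
    - [[0.4,0,0,0,0,0],[0.8,0,0,0,0,0],[1.2,0,0,0,0,0],[1.4,0,0,0,0,0],[1.4,0,0,0,0,0]]

```text
t: 8.23
tool_pos: [0.4814, 0.1883, 0.0668]
ee_rot: [3.138, -0.001, 1.561]
contact_force: [0.2, -0.4, -2.4]
finger_gap: 0.0105
finger_force: 68.8
```

>>> step_arm:
  motion:
    - [[0,0,-0.05,0,0,0],[0,0,-0.1,0,0,0],[0,0,-0.15,0,0,0],[0,0,-0.15,0,0,0]]

```text
t: 8.57
tool_pos: [0.4812, 0.1882, 0.0666]
ee_rot: [3.138, -0.001, 1.562]
contact_force: [-1.3, -1.0, 13.0]
finger_gap: 0.0105
finger_force: 70.9
```

>>> step_arm:
  motion:
    - [[0,0,-0.08,0,0,0],[0,0,-0.08,0,0,0],[0,0,-0.08,0,0,0],[0,0,-0.08,0,0,0]]

```text
t: 8.9
tool_pos: [0.4812, 0.1883, 0.0666]
ee_rot: [3.137, -0.001, 1.562]
contact_force: [-4.0, -2.7, 22.7]
finger_gap: 0.0103
finger_force: 72.2
```

Run:
```python
from h import *
s,b=snap('side','b7.png'); _,a=snap('scene','a7.png'); print(s['tool_pos'],s['ee_rot'],s['contact_force'],s['torque'],s['t'])
o=np.zeros((520,800,3),np.uint8)
o[:400,:520]=cv2.resize(b[125:225,150:280],None,fx=4,fy=4,interpolation=cv2.INTER_CUBIC)
o[:,520:]=cv2.resize(a[150:280,290:360],None,fx=4,fy=4,interpolation=cv2.INTER_CUBIC)
cv2.imwrite('pics/f.png',o[:,:,::-1])
```

```text
[0.48119119 0.18827113 0.06661786] [ 3.13717678e+00 -6.99749776e-04  1.56178852e+00] [-4.0102608  -2.71143895 22.6514866 ] [-0.34170033  0.73187537 -0.05468815] 8.9
```

View pics/f.png

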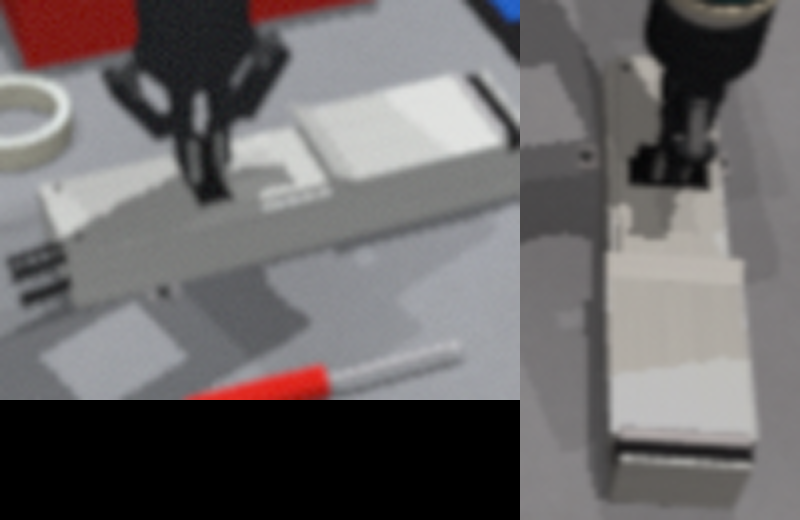

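The cover's tail edge (about (42,190) in the side crop) is flush with the duct's open end. The cover is square, the flap is shut over its tongue, and the press is about 23 N. Handing in.

```bash
python3 -c "
from plant import arm
print(arm.job_done())"
```

```text
the job is handed in; nothing more can be done
None
```

I slid the long cover in under the closed flap until its tail looked flush with the duct's open end, then handed the job in with the gripper still pressing it down at about 23 N; no verdict came back.

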